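Open the medicine bottle that is due

TASK

One of the two counters on the reminder board lies in the red-ringed place: its colour names the medicine that is due now. Open the bottle with the cap and label of that colour: push its child-proof cap down against the spring, keep it down while you twist it about a quarter turn counter-clockwise (seen from above), and lift the cap off. Finish while still holding the cap, still and level in the gripper, straight above its own bottle and clear of it by about the width of a hand; leave the other bottle shut and do not shift the salt shaker or the small red cream pot.

Things in the scene. Friction and masses are not known exactly. Their poses are not given: they have to be found in the camera images.
- bottle_yellow: Amber medicine bottle, 60 mm wide, yellow band on its label, fixed in a round grey one-handed holder (90 mm wide) stuck to the table; it neither turns nor lifts. Origin: centre of the holder's underside; z up the bottle's axis. Body and shoulder end 88 mm up; slim neck above (44 mm over its lugs), rim 122 mm up. While shut, the cap's middle is 117.5 mm, its top 130 mm up.
- cap_yellow_mid (a point): Centre of the loose white ribbed round cap with a yellow disc on top: 54 mm wide, 25 mm high, 40 g; z up. x runs through its inner lugs; shut, it lies within 6 degrees of the bottle's x. The cap cannot turn until pressed 4 mm down (hard stop at 5 mm), must stay down for the first 50 degrees, and lifts off freely 55 to 120 degrees counter-clockwise from above. It cannot turn clockwise.
- plunger_yellow (a joint): Sprung white stopper disc in the mouth of the yellow bottle, under the cap, m: 0 while the cap is shut, about 0.005 while it is pressed fully down, -0.0025 when it is off. It pushes the cap up with 3 N at 0 and 9 N at 0.005.
- counter_yellow: Round yellow magnetic counter, 30 mm across, 6 mm thick, fixed on the reminder board; origin at the centre of its underside. It lies on the red-ringed (due) place or on the other (done) place.
- bottle_blue: Amber medicine bottle, 60 mm wide, blue band on its label, fixed in a round grey one-handed holder (90 mm wide) stuck to the table; it neither turns nor lifts. Origin: centre of the holder's underside; z up the bottle's axis. Body and shoulder end 88 mm up; slim neck above (44 mm over its lugs), rim 122 mm up. While shut, the cap's middle is 117.5 mm, its top 130 mm up.
- cap_blue_mid (a point): Centre of the loose white ribbed round cap with a blue disc on top: 54 mm wide, 25 mm high, 40 g; z up. x runs through its inner lugs; shut, it lies within 6 degrees of the bottle's x. The cap cannot turn until pressed 4 mm down (hard stop at 5 mm), must stay down for the first 50 degrees, and lifts off freely 55 to 120 degrees counter-clockwise from above. It cannot turn clockwise.
- plunger_blue (a joint): Sprung white stopper disc in the mouth of the blue bottle, under the cap, m: 0 while the cap is shut, about 0.005 while it is pressed fully down, -0.0025 when it is off. It pushes the cap up with 3 N at 0 and 9 N at 0.005.
- counter_blue: Round blue magnetic counter, 30 mm across, 6 mm thick, fixed on the reminder board; origin at the centre of its underside. It lies on the red-ringed (due) place or on the other (done) place.
- board_due (a point): Centre of the red-ringed place (ring 47 mm across) on the white reminder board (66 x 120 x 8 mm, fixed, flat on the table): the counter here shows the medicine that is due.
- board_done (a point): Centre of the other place, with a thin grey ring, on the reminder board, 58 mm from the red-ringed one.
- cream_pot_mid (a point): Bystander: small red and white cream pot, 58 mm across, 50 mm high, loose on the table in front of and between the bottles; the point is its centre.
- salt_shaker: Bystander: salt shaker, 44 mm across, 90 mm high, loose, may stand behind and between the bottles; origin at its underside.
Things that resemble listed ones, but are neither listed nor needed, are in the scene too. What is shaped like the bottle_blue but green is not meant.

How it is judged:
By the outcome, as a careful person would: the job done as asked, in the order asked, and still so for the second after the job is handed in, while the arm keeps its last pose, push and grip.
It also fails if it takes over 32 s, if anything falls off the work surface, if the arm or the gripper's body presses on something with over 40 N, if the wrist force passes 120 N, or if a joint passes its speed limit or range.

ROBOT

A 6-joint arm with a two-finger parallel gripper is mounted at the origin on the work surface; the furniture and walls round the work are solid. World frame = base frame: x ahead of the robot, y to its left, z up, the work surface at z = 0. Lengths are in m, angles in rad, forces in N, time in s.
With the tool pointing down it reaches from about 0.375 to 0.975 m from the base axis. Payload 3.8 kg.
Tool frame: the origin (TCP) lies on the centre line of the jaws, within the pads' length; the fingertips stand 25 mm ahead of it and the grasp point (between the pads) lies 6 mm ahead of it; z points along the fingers, y is the line along which they close (so a half turn about z gives the same grasp; the last joint's range is limited). The gripper opens to 85 mm and grips with 20 to 120 N. Pads are 22 mm wide; open, the fingers measure 114 mm over their backs; the gripper's body (76 mm by 85 mm) begins 54 mm behind the grasp point. The pads swing forward as they close: fully open they stand 13 mm farther back than shut.
Start: joints at [1.199, 0.264, 1.604, -0, 1.274, -0.037], TCP at [0.222, 0.638, 0.256] pointing down, gripper open.
Joint ranges: [-2.63, 2.63], [-0.94, 2.18], [0.31, 2.57], [-1.31, 4.45], [0, 2.66], [-2.55, 2.55]. Speed limits (rad/s): [2.57, 2.57, 3.14, 3.14, 3.14, 3.14].

INTERFACE

Orientations are given as a rotation vector (axis times angle).
In Python, from workcell import bot gives the robot as it stands. The module is installed in compiled form; this text tells all that it offers.
- The arm moves only by the tool play_rows, never from a script. Its argument "commands" is a list that holds one entry, the list of rows, each a list of 7 numbers: the shift along the tool's x, y, z as a fraction of full scale, then the turn, a rotation vector about the tool's x, y, z as a fraction of full scale, then the closure, from -1 (fully open) to 1 (shut). A call has 1 to 8 rows; each row is the pose to reach, as a shift and turn from the pose commanded when the call began, along the tool's axes at that moment, turning the shorter way round; what a row does not reach only later rows make up. Full scale, the value 1, is 60 cm for a shift and 180 degrees for a turn. A row lasts 1/10 s, in which the tool goes at most 50 mm and 8.59 degrees, less where a joint would pass 70% of its speed; a pose out of reach is approached as far as the arm can. A call with a number of a shift or a turn outside -1 to 1 is refused whole. A call with a gripper value outside its range is refused whole. The fingers move at their own pace and stop on an object; "force" is the grip in N (left out, the last holds). Time passes only in rows, so rows that repeat a pose let the fingers close. It gives the time, the measured TCP pose, the force, the opening and the grip force at its end, in the units of the state.
- bot.read_state(): the state, without advancing time (a new reading comes with each control period).
- bot.read_camera(name): name is "scene" or "top"; returns the picture (480x640x3 uint8, blue, green, red); there is no depth.
- bot.camera_params(name): a dict with "fov_y" (degrees; the focal length in pixels is half the picture's height over the tangent of half this angle, whatever the lens; pixels are square), "cx", "cy" (the principal point, pixels), "rvec" (rotation vector, rad) and "tvec" (3), from world to camera coordinates, as OpenCV has them. Camera axes: x right, y down, z forward; pixel columns grow to the right and rows downward; lengths in m; the calibration is good to about 2 mm. A picture is of the moment at which its call begins. camera_params takes no time and is no camera call.
- bot.finish_job(): hands the job in; it is judged then, once.
The state is a dict: "time": time; "q": joint angles; "joint_vel": joint speeds; "joint_torque": joint torques, N m; "tool_pos": TCP position; "tcp_rot": TCP orientation; "wrist_force": force on the tool from outside, world axes, zero at the start; "torque": the same for the moment, N m; "width": opening from 0.0 (shut) to 1.0 (fully open); "grip_force": force on a finger pad.
Only numpy, scipy, OpenCV 4.12 (cv2) and the standard library are available. Lean on these libraries where they do the work, as an engineer would, in place of code of your own. Each camera call takes 0.05 s, during which the arm holds its last target. There are 200 camera calls.

## Working session

There is one attempt and no reset: what is moved stays moved. The work goes in short steps, Python scripts to look and compute and a tool call to move; the robot and the scene stay as the last step left them, time stands still between calls to the robot, and variables do not carry over. Pictures are saved under pics/ and viewed, at most 10 in all, crops included, and the job is handed in when it is done.

Besides the shell and the picture viewer there is one more tool, called after "Emit:" as name(argument=value, ...), one argument or row to a line, values as JSON. play_rows: Moves the arm, as the interface text tells. Its arguments: {"type":"object","properties":{"commands":{"type":"array"},"force":{"type":"number"}},"required":["commands"]}

```bash
mkdir -p pics; cat > h.py <<'E'
import numpy as np, cv2
from workcell import bot
def cam(n):
    p=bot.camera_params(n); f=240/np.tan(np.radians(p['fov_y'])/2)
    K=np.array([[f,0,p['cx']],[0,f,p['cy']],[0,0,1]]); R=cv2.Rodrigues(np.array(p['rvec'],float))[0]
    return K,R,np.array(p['tvec'],float).ravel(),p
def ray(n,uv,z):
    K,R,t,p=cam(n); c=-R.T@t; d=R.T@np.linalg.inv(K)@np.array([uv[0],uv[1],1.])
    return c+d*(z-c[2])/d[2]
def proj(n,X):
    K,R,t,p=cam(n); x=K@(R@np.array(X,float)+t); return x[:2]/x[2]
E
python3 - <<'E'
from h import *
for n in('scene','top'):
    cv2.imwrite(f'pics/{n}0.png',bot.read_camera(n)); print(cam(n)[3])
print(bot.read_state())
E
```

```text
{'fov_y': 43.805536551920284, 'cx': 320.81002255568353, 'cy': 238.47997068593853, 'rvec': array([ 0.69025181, -2.35183015,  1.477881  ]), 'tvec': array([0.3888487 , 0.13371821, 0.92816585])}
{'fov_y': 57.82176037061877, 'cx': 321.09693689958215, 'cy': 236.25136180868148, 'rvec': array([ 2.13547002, -2.12775534,  0.17356142]), 'tvec': array([0.14296303, 0.38255789, 0.89444204])}
{'time': 0.1, 'q': array([ 1.19910196e+00,  2.64644530e-01,  1.60526073e+00, -3.60191436e-05,
        1.27374254e+00, -3.69199154e-02]), 'joint_vel': array([ 0.00037529, -0.00251104, -0.00377048,  0.00138575,  0.00089001,
        0.00174244]), 'joint_torque': array([-3.17941331e-04, -5.16704786e+01, -3.68590772e+01, -9.98498786e-05,
        6.22993073e-03,  2.02986956e-05]), 'tool_pos': array([0.22156993, 0.63692721, 0.25509635]), 'tcp_rot': array([-0.52332977, -3.09730728,  0.00317165]), 'wrist_force': array([-0.31749433,  0.62073418, -0.2911347 ]), 'torque': array([-0.00629101, -0.00619779, -0.01982139]), 'grip_force': 0.0, 'width': 1.0018295083625888}
```

View pics/scene0.png

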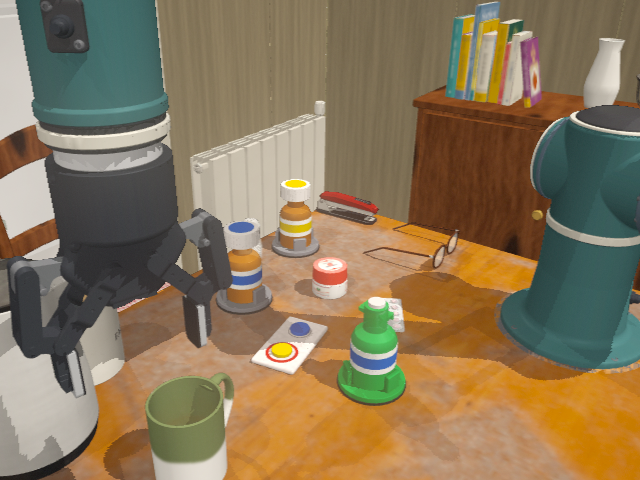

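View pics/top0.png

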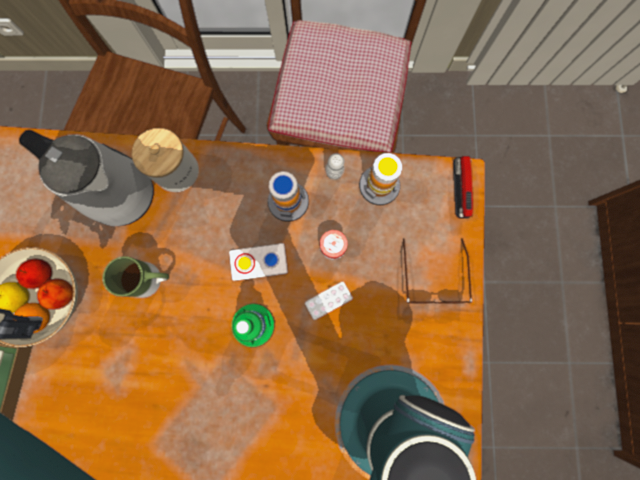

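Scene view: the red-ringed place holds the yellow counter at (282,351), and in the top view it is at (245,263). The blue counter is on the other place at top (271,260).

Things that could be taken for the target, as top-view pixels: yellow cap (388,166), blue cap (284,184), green lookalike bottle (250,326), salt shaker (335,165). I choose the yellow cap and will check it in one crop.

```bash
cat > m.py <<'E'
from h import *
def blob(im,lo,hi,box):
    h=cv2.cvtColor(im,cv2.COLOR_BGR2HSV); m=cv2.inRange(h,lo,hi); k=np.zeros_like(m); x0,y0,x1,y1=box; k[y0:y1,x0:x1]=255; m&=k
    n,l,s,c=cv2.connectedComponentsWithStats(m); i=1+np.argmax(s[1:,4]); return c[i],s[i]
E
python3 - <<'E'
from m import *
T=bot.read_camera('top');S=bot.read_camera('scene')
Y=((22,150,150),(34,255,255));B=((105,120,60),(125,255,255));R=((0,120,120),(6,255,255))
def tri(a,b):
    A=[];r=[]
    for n,uv in(('top',a),('scene',b)):
        p0=ray(n,uv,0);p1=ray(n,uv,.3);d=(p1-p0)/np.linalg.norm(p1-p0);P=np.eye(3)-np.outer(d,d);A.append(P);r.append(P@p0)
    X=np.linalg.lstsq(np.vstack(A),np.hstack(r),rcond=None)[0];return X
for nm,c,tb,sb,z in(('yel cap',Y,(370,150,405,178),(275,175,315,192),.13),('blue cap',B,(268,170,300,195),(225,220,262,240),.13),('yel counter',Y,(232,250,260,276),(262,338,300,362),.014),('blue counter',B,(260,250,285,270),(285,320,315,338),.014)):
    a,s=blob(T,*c,tb);b,s2=blob(S,*c,sb)
    print(nm,a.round(1),s,b.round(1),s2,'top',ray('top',a,z).round(4),'sc',ray('scene',b,z).round(4),'tri',tri(a,b).round(4))
print('pot',ray('top',(334,243),.05),'shaker',ray('top',(335,158),.09))
c=np.hstack([cv2.resize(T[140:200,350:430],(400,300),interpolation=2),cv2.resize(T[235:295,220:300],(400,300),interpolation=2)])
cv2.imwrite('pics/crop.png',c)
E
```

```text
yel cap [387.4 166.1] [379 158  18  18 260] [295.3 183.1] [285 180  21   7 119] top [0.5052 0.0146 0.13  ] sc [0.5066 0.0169 0.13  ] tri [0.5065 0.015  0.1291]
blue cap [282.6 184.4] [274 176  19  18 265] [240.8 226.8] [229 222  25  11 196] top [0.4675 0.2192 0.13  ] sc [0.4687 0.2217 0.13  ] tri [0.4688 0.2199 0.1289]
yel counter [244.2 262.7] [238 257  13  12 122] [281.5 349.8] [272 343  20  15 249] top [0.3269 0.31   0.014 ] sc [0.3261 0.3159 0.014 ] tri [0.3282 0.3113 0.0101]Traceback (most recent call last):
  File "<stdin>", line 10, in <module>
  File "m.py", line 4, in blob
    n,l,s,c=cv2.connectedComponentsWithStats(m); i=1+np.argmax(s[1:,4]); return c[i],s[i]
                                                     ~~~~~~~~~^^^^^^^^^
    return _wrapfunc(a, 'argmax', axis=axis, out=out, **kwds)
    return bound(*args, **kwds)
ValueError: attempt to get argmax of an empty sequence
```

```bash
cat > g.py <<'E'
from h import *
from scipy.spatial.transform import Rotation as Ro
def go(p,yaw):
    "row for TCP p, tool down, tool y at world angle yaw"
    s=bot.read_state(); R=Ro.from_rotvec(s['tcp_rot'])
    y=np.array([np.cos(yaw),np.sin(yaw),0]); z=np.array([0,0,-1.]); G=Ro.from_matrix(np.column_stack([np.cross(y,z),y,z]))
    print('row',(R.inv().apply(np.array(p)-s['tool_pos'])/.6).round(4),((R.inv()*G).as_rotvec()/np.pi).round(4),'t',s['time'],'w',s['width'])
E
python3 - <<'E'
from m import *; from g import go
T=bot.read_camera('top')
print('pot',ray('top',(334,243),.05),'shaker',ray('top',(335,158),.09))
go([.506,.0155,.2],-.335)
cv2.imwrite('pics/crop.png',np.hstack([cv2.resize(T[140:200,350:430],(400,300),interpolation=2),cv2.resize(T[235:295,220:300],(400,300),interpolation=2)]))
E
```

```text
pot [0.36488042 0.11727362 0.05      ] shaker [0.53598106 0.11603292 0.09      ]
row [-0.7881 -0.8228  0.0936] [-3.000e-04  3.000e-04  5.001e-01] t 0.25 w 0.9961698467201735
```

View pics/crop.png

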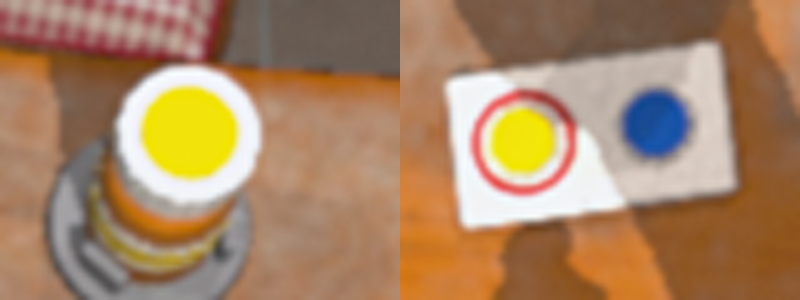

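The crop confirms it: the left half shows the cap with a yellow disc on the amber bottle, and the right half shows the yellow counter inside the red ring. Yellow is due.

Emit:
play_rows(
  commands=[
    [[-0.788,-0.823,0.02,0,0,0.5,-1],[-0.788,-0.823,0.02,0,0,0.5,-1],[-0.788,-0.823,0.02,0,0,0.5,-1],[-0.788,-0.823,0.02,0,0,0.5,-1],[-0.788,-0.823,0.02,0,0,0.5,-1],[-0.788,-0.823,0.02,0,0,0.5,-1],[-0.788,-0.823,0.02,0,0,0.5,-1],[-0.788,-0.823,0.02,0,0,0.5,-1]],
  ],
)

```text
time: 1.05
tool_pos: [0.3885, 0.272, 0.2494]
tcp_rot: [2.187, 2.255, 0.001]
wrist_force: [0.7, -0.5, -0.3]
width: 1.003
grip_force: 0.0
```

```bash
python3 -c "
from g import *
print(bot.read_state()['tool_pos'],bot.read_state()['q']); go([.506,.0155,.2],-.335)"
```

```text
[0.38845937 0.27196004 0.24941167] [ 5.58322637e-01 -1.18975693e-01  2.02589098e+00 -9.97581256e-05
  1.23386620e+00  5.28047114e-01]
row [-0.4332  0.1828  0.0823] [ 2.000e-04 -1.000e-04  1.163e-01] t 1.05 w 1.002600404715567
```

Emit:
play_rows(
  commands=[
    [[-0.4,0.17,0.06,0,0,0.08,-1],[-0.4,0.17,0.06,0,0,0.08,-1],[-0.4,0.17,0.06,0,0,0.08,-1],[-0.4,0.17,0.06,0,0,0.08,-1],[-0.4,0.17,0.06,0,0,0.08,-1],[-0.4,0.17,0.06,0,0,0.08,-1],[-0.4,0.17,0.06,0,0,0.08,-1],[-0.4,0.17,0.06,0,0,0.08,-1]],
  ],
)

```text
time: 1.85
tool_pos: [0.4983, 0.0381, 0.2132]
tcp_rot: [-2.447, -1.968, 0.0]
wrist_force: [0.7, -0.3, -0.5]
width: 1.0
grip_force: 0.0
```

```bash
python3 -c "
from m import *; from g import *
print(bot.read_state()['tool_pos'],bot.read_state()['q']); go([.506,.0155,.125],-.335)
S=bot.read_camera('scene');T=bot.read_camera('top')
cv2.imwrite('pics/s1.png',np.hstack([cv2.resize(S[90:270,190:390],(400,360)),cv2.resize(T[80:260,290:490],(400,360))]))"
```

```text
[0.49830121 0.03810972 0.21316186] [ 2.60091471e-02 -3.72774012e-02  2.01924239e+00  8.04006129e-04
  1.16038630e+00  2.41730651e-01]
row [-0.0341  0.0207  0.1469] [-0.0003 -0.0002  0.0379] t 1.85 w 0.9996962234584008
```

View pics/s1.png

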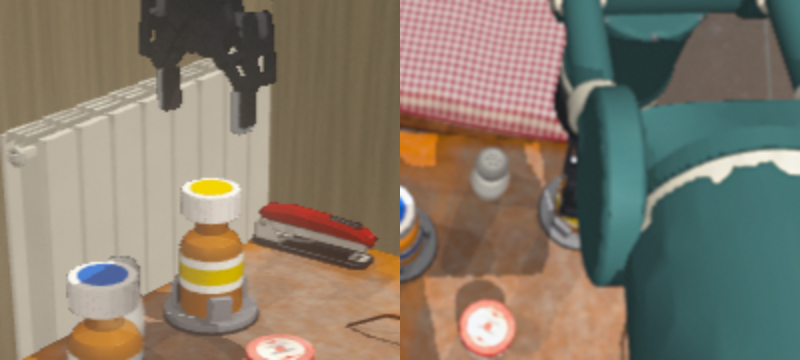

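The scene crop shows the open jaws above the yellow cap, whose disc is at crop pixel (211,187), and nothing is in the way. Next I centre the jaws and go down.

Emit:
play_rows(
  commands=[
    [[-0.034,0.021,0.0,0,0,0.038,-1],[-0.034,0.021,0.0,0,0,0.038,-1],[-0.034,0.021,0.03,0,0,0.038,-1],[-0.034,0.021,0.06,0,0,0.038,-1],[-0.034,0.021,0.1,0,0,0.038,-1],[-0.034,0.021,0.13,0,0,0.038,-1],[-0.034,0.021,0.147,0,0,0.038,-1],[-0.034,0.021,0.147,0,0,0.038,-1]],
  ],
)

```text
time: 2.75
tool_pos: [0.5051, 0.0162, 0.1236]
tcp_rot: [-2.557, -1.822, 0.004]
wrist_force: [1.2, -0.5, 0.0]
width: 1.005
grip_force: 0.0
```

Emit:
play_rows(
  commands=[
    [[0,0,0,0,0,0,-1],[0,0,0,0,0,0,-1]],
  ],
)

```text
time: 2.95
tool_pos: [0.5076, 0.0153, 0.1264]
tcp_rot: [2.559, 1.821, 0.003]
wrist_force: [0.8, 0.0, 0.4]
width: 0.994
grip_force: 0.0
```

```bash
python3 -c "
from m import *; from g import *
print(bot.read_state()['tool_pos'],bot.read_state()['wrist_force'],bot.read_state()['q']); go([.506,.0155,.1245],-.335)
S=bot.read_camera('scene')
cv2.imwrite('pics/s2.png',cv2.resize(S[120:270,215:365],(600,600),interpolation=2))"
```

```text
[0.50760862 0.01532656 0.12640039] [0.81711018 0.03106451 0.38415077] [-1.89265203e-02  6.84077154e-02  2.08671075e+00  1.13496719e-04
  9.84172115e-01  3.14978146e-01]
row [-0.0006 -0.0026  0.0032] [ 0.0007 -0.0003  0.0003] t 2.95 w 0.9938331234949594
```

View pics/s2.png

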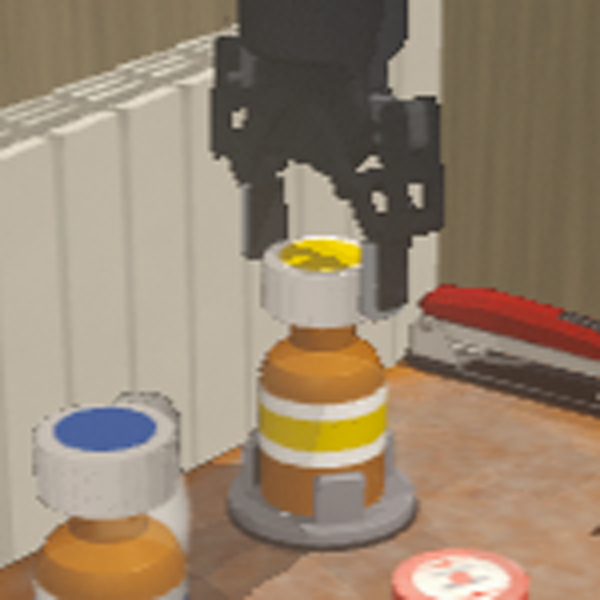

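The jaws straddle the yellow cap at crop pixels (265,210) and (385,290), with the cap between them. Closing now.

Emit:
play_rows(
  commands=[
    [[0,0,0,0,0,0,1],[0,0,0,0,0,0,1],[0,0,0,0,0,0,1],[0,0,0,0,0,0,1],[0,0,0,0,0,0,1],[0,0,0,0,0,0,1],[0,0,0,0,0,0,1],[0,0,0,0,0,0,1]],
  ],
  force=70,
)

```text
time: 3.8
tool_pos: [0.507, 0.015, 0.1253]
tcp_rot: [2.56, 1.82, 0.001]
wrist_force: [-0.7, 0.5, 3.5]
width: 0.616
grip_force: 74.5
```

Emit:
play_rows(
  commands=[
    [[0,0,0.005,0,0,0,1],[0,0,0.009,0,0,0,1],[0,0,0.009,0,0,0,1],[0,0,0.009,0,0,0,1]],
  ],
)

```text
time: 4.2
tool_pos: [0.507, 0.0149, 0.1211]
tcp_rot: [2.56, 1.82, 0.001]
wrist_force: [-3.6, -0.3, 12.8]
width: 0.618
grip_force: 75.7
```

Emit:
play_rows(
  commands=[
    [[0,0,0.002,0,0,0,1],[0,0,0.002,0,0,0,1],[0,0,0.002,0,0,0,1]],
  ],
)

```text
time: 4.5
tool_pos: [0.5071, 0.015, 0.121]
tcp_rot: [2.56, 1.82, 0.0]
wrist_force: [-6.9, 0.7, 20.1]
width: 0.619
grip_force: 76.7
```

The force rises with no further travel, so the cap is on its hard stop. Twisting counter-clockwise now, which is negative about the tool's z.

Emit:
play_rows(
  commands=[
    [[0,0,0,0,0,-0.03,1],[0,0,0,0,0,-0.06,1],[0,0,0,0,0,-0.09,1],[0,0,0,0,0,-0.12,1]],
  ],
)

```text
time: 4.9
tool_pos: [0.5085, 0.016, 0.1211]
tcp_rot: [2.17, 2.27, 0.006]
wrist_force: [-3.0, 5.0, 16.7]
width: 0.621
grip_force: 76.1
```

```bash
python3 -c "
from h import *
s=bot.read_state();print(s['tool_pos'],s['wrist_force'],s['torque'],s['q'][5],s['width'],s['grip_force'])"
```

```text
[0.50845801 0.01596098 0.12108031] [-2.95015293  4.96893127 16.66492483] [ 0.57190846  0.48193369 -0.07123293] -0.06548137031506752 0.6206346715576865 76.09300073236227
```

Emit:
play_rows(
  commands=[
    [[0,0,0,0,0,-0.04,1],[0,0,0,0,0,-0.08,1],[0,0,0,0,0,-0.12,1],[0,0,0,0,0,-0.16,1],[0,0,0,0,0,-0.2,1],[0,0,0,0,0,-0.24,1],[0,0,0,0,0,-0.28,1],[0,0,0,0,0,-0.32,1]],
  ],
)

```text
time: 5.7
tool_pos: [0.5088, 0.0157, 0.1211]
tcp_rot: [0.804, 3.033, 0.004]
wrist_force: [-1.1, 2.7, 14.9]
width: 0.623
grip_force: 76.0
```

Emit:
play_rows(
  commands=[
    [[0,0,0,0,0,-0.05,1],[0,0,0,0,0,-0.05,1],[0,0,0,0,0,-0.05,1]],
  ],
)

```text
time: 6.0
tool_pos: [0.5088, 0.0156, 0.1211]
tcp_rot: [0.571, 3.085, 0.003]
wrist_force: [-1.8, 2.6, 15.1]
width: 0.617
grip_force: 76.0
```

```bash
python3 -c "
from h import *
s=bot.read_state();print(s['tool_pos'],s['wrist_force'],s['torque'],s['q'][5],s['width'],s['grip_force'])"
```

```text
[0.50881567 0.01561103 0.12105732] [-1.775029    2.55517808 15.13044548] [0.21210294 0.31816398 0.10369193] -1.2246332895013503 0.6174794617167796 75.99195912480354
```

Emit:
play_rows(
  commands=[
    [[0,0,-0.01,0,0,0,1],[0,0,-0.02,0,0,0,1],[0,0,-0.035,0,0,0,1],[0,0,-0.035,0,0,0,1]],
  ],
)

```text
time: 6.4
tool_pos: [0.5066, 0.015, 0.14]
tcp_rot: [0.572, 3.089, 0.0]
wrist_force: [-0.1, 0.3, 0.0]
width: 0.617
grip_force: 74.2
```

The cap came free with no resistance. Raising it the rest of the way.

Emit:
play_rows(
  commands=[
    [[0,0,-0.03,0,0,0,1],[0,0,-0.07,0,0,0,1],[0,0,-0.11,0,0,0,1],[0,0,-0.14,0,0,0,1],[0,0,-0.155,0,0,0,1],[0,0,-0.155,0,0,0,1],[0,0,-0.155,0,0,0,1],[0,0,-0.155,0,0,0,1]],
  ],
)

```text
time: 7.2
tool_pos: [0.5056, 0.015, 0.2308]
tcp_rot: [-0.571, -3.086, 0.001]
wrist_force: [0.3, 0.4, 0.2]
width: 0.617
grip_force: 74.2
```

```bash
python3 -c "
from m import *; from g import *
s=bot.read_state();print(s['tool_pos'],s['wrist_force'],s['joint_vel'].round(3)); go([.5065,.0153,.2325],1.205)
S=bot.read_camera('scene')
cv2.imwrite('pics/s3.png',cv2.resize(S[100:300,200:400],(600,600),interpolation=2))"
```

```text
[0.50560122 0.01500765 0.2307792 ] [0.25585697 0.3951788  0.16728776] [-0.    -0.001 -0.003  0.     0.001 -0.001]
row [-0.0012  0.001  -0.0029] [-0.0003 -0.0009 -0.0001] t 7.2 w 0.6173988682508146
```

View pics/s3.png

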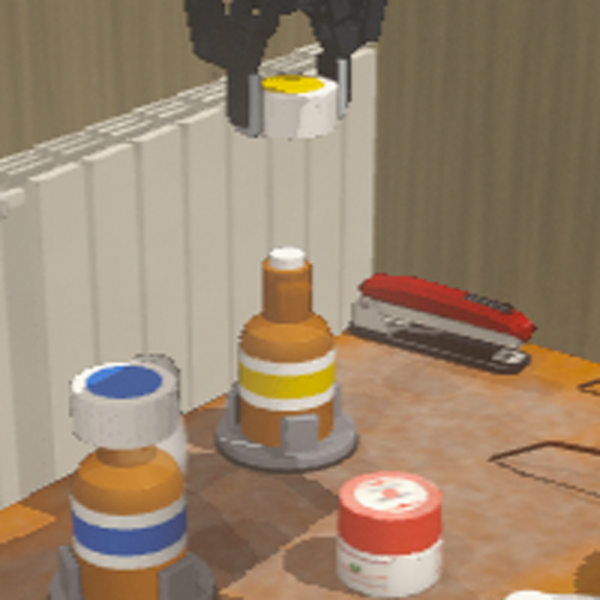

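The cap is held about 90 mm above its open bottle (cap at crop (297,108), stopper at (287,258)). The blue bottle, cream pot and shaker look undisturbed. I'll check centring and level numerically.

```bash
python3 -c "
from m import *
S=bot.read_camera('scene');f=lambda p:((p-[200,100])*3).round(1)
for z in(.09,.122,.2125,.2375):print(z,f(proj('scene',[.5065,.0155,z])))
for yo in ((22,150,150),):
  c,s=blob(S,yo,(34,255,255),(270,115,320,140));print(f(c),s,ray('scene',c,.2375))
print(cam('scene')[3]['rvec'])
C=cv2.resize(S[115:155,270:320],(800,640)[:1]+(600,),interpolation=2);cv2.imwrite('pics/s4.png',C)"
```

```text
0.09 [287.2 309.1]
0.122 [287.1 261. ]
0.2125 [287. 118.]
0.2375 [287.   76.6]
[290.   82.6] [287 125  21   6 100] [0.4978221  0.02512237 0.2375    ]
[ 0.69025181 -2.35183015  1.477881  ]
```

View pics/s4.png

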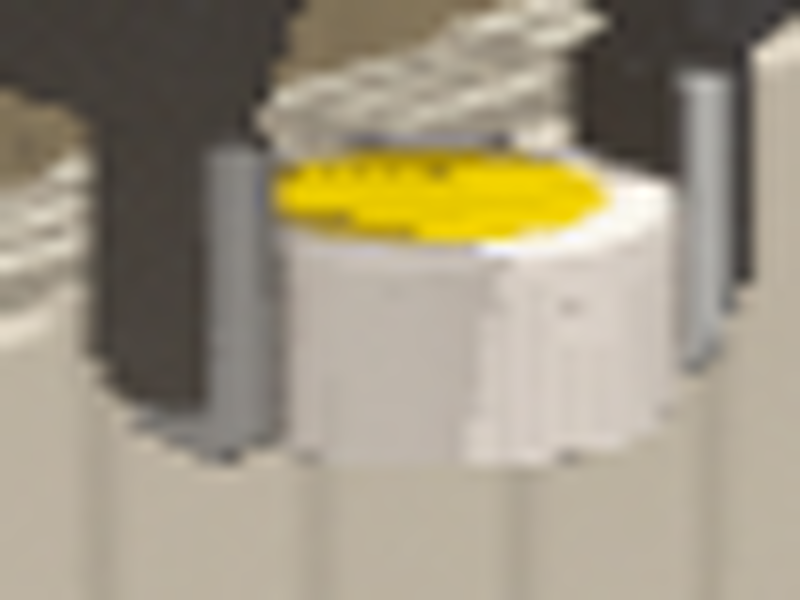

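Cap centre works out at crop column about 288 against 287 expected for the bottle axis, and its rims look level. Handing in.

```bash
python3 -c "
from workcell import bot
print(bot.finish_job())"
```

```text
the job is handed in; nothing more can be done
None
```

The yellow medicine was due; I opened its bottle and handed the job in with the cap held still and level about 90 mm above it, the blue bottle shut and the cream pot and shaker untouched as far as the camera shows.

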